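# Load the drilling jig and slide its guide plate home

## Task

Get the drilling jig on the table ready: take the wooden blank out of its storage rack and set it squarely in the jig's nest, lengthwise between the two end walls and flat on the centre of the pedestal, while the guide plate is still back. Let go of it, then keep the slide's lock tab squeezed while you slide the guide plate over the blank until it is fully home, and release the tab so that the slide locks there.

Things in the scene. Friction and masses are not known exactly. Their poses are not given: they have to be found in the camera images.
- blank_center (a point): Centre of the loose wooden blank: a pale rounded block 56 (its x) x 34 (its y) x 40 mm high (its z, up), 0.06 to 0.13 kg, thin cross on top. The point is 20 mm above its underside. It starts in the rack's slot, its x along the rack's x (within 0.06 rad).
- rack: Fixed storage rack: a board 80 (x) x 210 (y) x 12 mm thick; origin on the table under its centre. Its -y half has a slot for the blank, its +y half is bare. Cartons with tools, up to about 0.25 m high (0.36 m behind the jig), stand behind it and to its left, beyond x = 0.52 m: come in from the robot's side or from above.
- rack_slot (a point): Centre of the slot's floor, 12 mm above the table; axes are the rack's. Two upright walls, 36 mm high, 8 thick, 40 long in x, 41 mm apart along y, cover the blank's long sides almost to its top: only its two ends (56 mm apart, along x) are free to grip.
- rack_board (a point): Centre of the bare half of the rack board, on its top face, 12 mm above the table, 107 mm from the slot in the rack's +y; rack's axes. Free room of about 80 x 100 mm to set the blank down and take it another way.
- jig: Fixed drilling jig: plywood base 84 (x) x 250 (y) x 12 mm; origin on the table under its centre. The slide runs along its y between two low steel rails; the nest is at its +y end. Highest point: the carriage grip, 116 mm above the table.
- nest (a point): Nest centre, on top of the wooden pedestal (36 wide in x, 58 long in y, 10 high) where the blank's underside goes, 22 mm above the table; axes are the jig's. Two aluminium end walls 64 mm apart along y (50 wide in x, tops 34 mm above this point); +x and -x sides open: the blank's 56 mm length goes along y and it is gripped across its 34 mm width.
- plate_mid (a point): Underside of the aluminium guide plate (56 wide in x, 8 thick) below its drill bushing, 44 mm above point nest; jig's axes. It travels with the carriage and is right above the nest centre when home. The plate reaches 30 mm beyond this point in +y and back to the grip in -y.
- guide_grip (a point): Grip of the carriage, 95 mm above the table, 62 mm from plate_mid in -y; jig's axes. Black post on its -x side, steel lock tab on +x: 42 mm over their outer faces along x at rest, 36 squeezed (only the tab moves). Post 36, tab 30 mm long in y; both rise 21 mm above this point, the tab's face ends 15 mm below it, and the carriage top and plate lie 21 mm below it.
- guide (a joint): Slide position in m: 0 = fully home (plate over the nest, hard stop), 0.10 = fully back; homeward is the jig's +y. It starts 0.085 to 0.10 back, nest uncovered. With the tab squeezed it slides with a few N; with the tab free a brake holds it against more than 40 N.
- tab (a joint): Lock tab in m: about 0 at rest (brake on), 0.006 fully squeezed towards the post (jig's -x). Sprung: about 7 N to start, 10 N fully squeezed. The brake is off from 0.002 on; when released it springs back and locks the slide where it is.

How it is judged:
By the outcome, as a careful person would: the job done as asked, in the order asked, and still so for the second after the job is handed in, with the robot touching nothing.
It also fails if it takes over 58 s, if anything falls off the work surface, if the arm or the gripper's body presses on something with over 40 N, if the wrist force passes 120 N, or if a joint passes its speed limit or range.

## Robot

A 7-joint arm with a two-finger parallel gripper is mounted at the origin on a cart in front of the work surface, level with it; the furniture and walls round the work are solid. World frame = base frame: x ahead of the robot, y to its left, z up, the work surface at z = 0. Lengths are in m, angles in rad, forces in N, time in s.
With the tool pointing down it reaches from about 0.375 to 0.925 m from the base axis. Payload 3.1 kg.
Tool frame: the origin (TCP) lies on the front face of the gripper's body, between the roots of the fingers; the fingertips stand 73 mm ahead of it and the grasp point (between the pads) lies r.hold_point_z ahead of it (r.hold_point_z is the distance from the TCP to the grasp point, in m); z points along the fingers, y is the direction in which the jaws open and shut (so a half turn about z gives the same grasp; the last joint's range is limited). The gripper opens to 85 mm and grips with 20 to 120 N. Pads are 22 mm wide; open, the fingers measure 114 mm over their backs; the gripper's body (76 mm by 85 mm) begins 54 mm behind the grasp point. The pads swing forward as they close: fully open they stand 13 mm farther back than shut.
Start: joints at [-1.216, 0.383, 0.044, 1.598, -0.018, 1.161, -0.05], TCP at [0.284, 0.585, 0.304] pointing down, gripper open.
Joint ranges: [-2.61, 2.61], [-0.41, 2.15], [-1.48, 1.57], [0, 2.5], [-1.57, 4.71], [0.05, 1.97], [-2.85, 2.85]. Speed limits (rad/s): [2.79, 2.79, 3.14, 3.14, 3.14, 3.14, 3.14].

## Interface

Orientations are given as [roll, pitch, yaw] about the fixed x, y, z axes, in that order (R = Rz(yaw) Ry(pitch) Rx(roll)).
In Python, from plant import status, optics, job, r gives the robot as it stands. The module is installed in compiled form; this text tells all that it offers.
- The arm moves only by the tool carry_out, never from a script. Its argument "series" is a list of rows, each an object with "grip": the opening, from -1 (shut) to 1 (fully open), so that 0 is half open; "xyz": the shift along the tool's x, y, z in cm, a list of three; "twist": the turn, a rotation vector about the tool's x, y, z in degrees, a list of three. In form: [{"grip": grip, "xyz": [dx, dy, dz], "twist": [rx, ry, rz]}, ...]. A call has 1 to 12 rows; each row shifts and turns the commanded pose from where the row before left it, along the tool's axes as they then stand; what a row does not reach is not made up. A row lasts 1/8 s, in which the tool goes at most 62.5 mm and 10.7 degrees, less where a joint would pass 70% of its speed; a pose out of reach is approached as far as the arm can. A call with a gripper value outside its range is refused whole. The fingers move at their own pace and stop on an object; "newtons" is the grip in N (left out, the last holds). Time passes only in rows, so rows that do not move let the fingers close. It gives the time, the measured TCP pose, the force and the opening at its end, in the units of the state.
- status.sense(): the state, without advancing time (a new reading comes with each control period).
- optics.get_image(name): name is "scene" or "top" or "wrist"; returns the picture (384x512x3 uint8, red, green, blue); there is no depth.
- optics.camera_info(name): a dict with "fx", "fy", "cx", "cy" (pixels), "k1" (the pictures are not rectified: a ray, as slopes to the right and down, at radius r is drawn at 1 + k1 r^2 times it, then the intrinsics apply), "R" (3x3) and "t" (3): a world point X has camera coordinates R X + t. Camera axes: x right, y down, z forward; pixel columns grow to the right and rows downward; lengths in m; the calibration is good to about 2 mm. A picture is of the moment at which its call begins: read the wrist's pose just before it. camera_info takes no time and is no camera call; for the wrist camera it gives the pose at the moment of the call.
- job.close_job(): hands the job in, once; it reports no verdict.
The state is a dict: "time_s": time; "joints": joint angles; "joint_vel": joint speeds; "joint_efforts": joint torques, N m; "ee_pos": TCP position; "ee_rot": TCP orientation; "contact_force": force on the tool from outside, world axes, zero at the start; "wrist_torque": the same for the moment, N m; "opening": finger opening in m.
Only numpy, scipy, OpenCV 4.12 (cv2) and the standard library are available. Lean on these libraries where they do the work, as an engineer would, in place of code of your own. Each camera call takes 0.05 s, during which the arm holds its last target. There are 200 camera calls.

## Working session

There is one attempt and no reset: what is moved stays moved. The work goes in short steps, Python scripts to look and compute and a tool call to move; the robot and the scene stay as the last step left them, time stands still between calls to the robot, and variables do not carry over. Pictures are saved under pics/ and viewed, about 8 in all and at most 12, crops included, and the job is handed in when it is done.

Besides the shell and the picture viewer there is one more tool, called after "Request:" as a command line: name --argument value ..., lists and objects as JSON in quotes. carry_out: Moves the arm, as the interface text tells. Its arguments: {"type":"object","properties":{"series":{"type":"array","items":{"type":"object","properties":{"grip":{"type":"number"},"xyz":{"type":"array","items":{"type":"number"}},"twist":{"type":"array","items":{"type":"number"}}}}},"newtons":{"type":"number"}},"required":["series"]}

```bash
mkdir -p pics; python3 - <<'E'
from plant import status, optics, job, r
import cv2, numpy as np
print(status.sense()); print(r.hold_point_z)
for n in ("scene","top"):
    im=optics.get_image(n); cv2.imwrite(f"pics/{n}0.png",im[:,:,::-1]); print(n,optics.camera_info(n))
a=cv2.imread("pics/scene0.png");b=cv2.imread("pics/top0.png")
cv2.imwrite("pics/top0b.png",cv2.resize(b,(800,600),interpolation=cv2.INTER_CUBIC))
cv2.imwrite("pics/scene0b.png",cv2.resize(a,(800,600),interpolation=cv2.INTER_CUBIC))
E
```

```text
{'time_s': 0.0, 'joints': array([-1.21582199,  0.38382887,  0.04383137,  1.59960471, -0.0179202 ,
        1.16121727, -0.04990116]), 'joint_vel': array([-1.37565521e-03,  1.22289927e-05, -6.66700100e-04, -5.00402399e-04,
        7.31850224e-04,  6.42403755e-04, -5.77215424e-04]), 'joint_efforts': array([-4.94731958e-04, -4.33470726e+01,  1.02427650e+00, -2.49515766e+01,
        1.06035895e-02,  1.13394271e-02, -5.03757121e-06]), 'ee_pos': array([0.2840049 , 0.58381541, 0.3024766 ]), 'ee_rot': array([-3.13892971e+00,  1.23376919e-04,  2.68889092e+00]), 'contact_force': array([-0.1963191 , -0.83060514, -0.21082755]), 'wrist_torque': array([0.01662313, 0.04232399, 0.03790238]), 'opening': 0.08563482878880001}
0.0539
scene {'fx': 483.93924827467305, 'fy': 483.93924827467305, 'cx': 258.7088318746065, 'cy': 191.40428746565655, 'k1': -0.0810687622113487, 'R': array([[ 0.68203879, -0.73100092, -0.0214651 ],
       [-0.33683751, -0.28795291, -0.89645056],
       [ 0.64912525,  0.6186443 , -0.44262359]]), 't': array([-0.35223174,  0.21847248,  0.8384913 ])}
top {'fx': 498.3706727222334, 'fy': 498.3706727222334, 'cx': 256.4351611319093, 'cy': 185.9067212599147, 'k1': -0.07047390874922464, 'R': array([[ 0.02015619, -0.99966962, -0.01594918],
       [-0.98976048, -0.01769666, -0.14163692],
       [ 0.14130788,  0.01864073, -0.98979018]]), 't': array([-0.05708031,  0.49730729,  0.97870191])}
```

View pics/top0b.png

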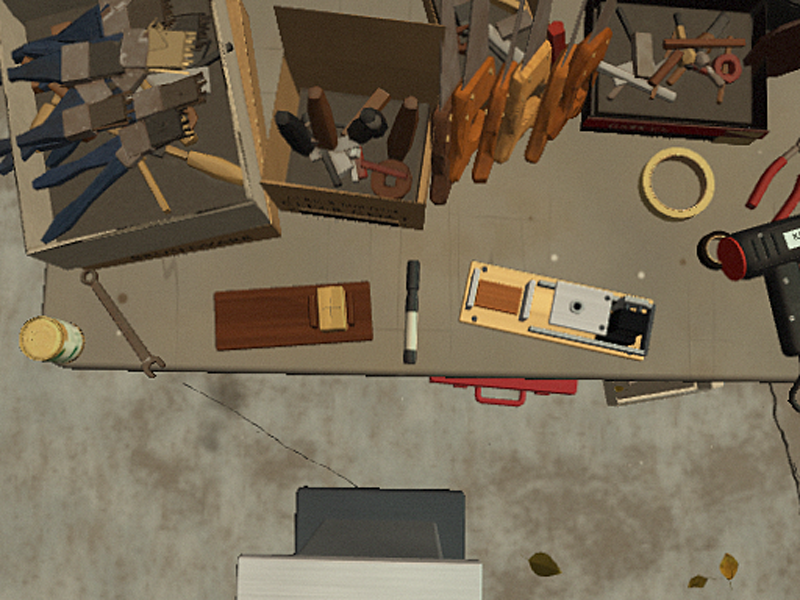

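View pics/scene0b.png

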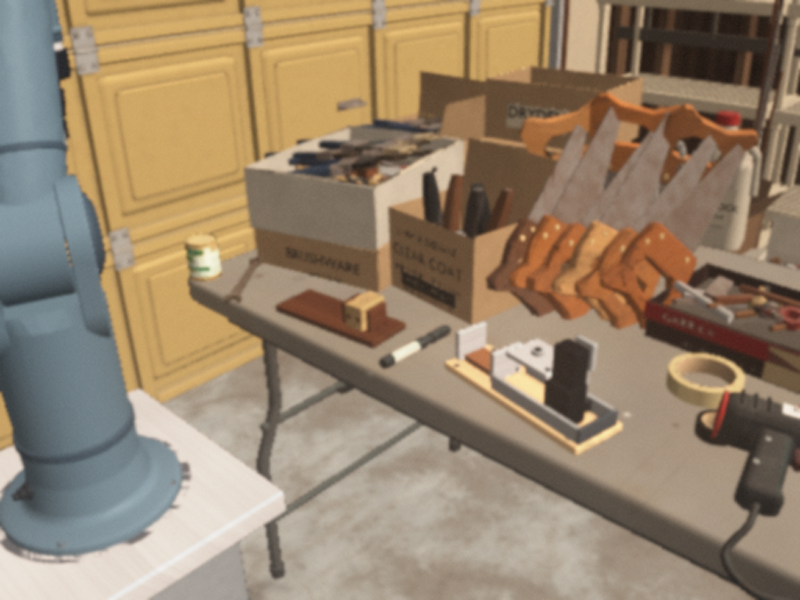

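The top view (800x600 scale) shows the rack at about (293,317), with the blank at (331,308) in its right half, which is -y. The jig is at about (557,310), with the pedestal at (498,295), the plate at (578,306) and the black carriage at (630,325). The scene view agrees with this.

```bash
cat > h.py <<'E'
import cv2, numpy as np
def cast(ci,px,z):
    px=np.asarray(px,float).reshape(-1,1,2)
    K=np.array([[ci['fx'],0,ci['cx']],[0,ci['fy'],ci['cy']],[0,0,1.]])
    n=cv2.undistortPoints(px,K,np.array([ci['k1'],0,0,0,0])).reshape(-1,2)
    d=np.c_[n,np.ones(len(n))]@ci['R']; o=-ci['R'].T@ci['t']
    return (o+d*((z-o[2])/d[:,2])[:,None])[:,:2]
def proj(ci,X):
    c=ci['R']@np.asarray(X,float)+ci['t']; n=c[:2]/c[2]; n=n*(1+ci['k1']*(n@n))
    return np.array([ci['fx']*n[0]+ci['cx'],ci['fy']*n[1]+ci['cy']])
def rect(P):
    # centre, (size along ~x, size along ~y), yaw of ~x axis
    (c,s,a)=cv2.minAreaRect((np.asarray(P)*1000).astype(np.float32))
    while a>45: a-=90; s=s[::-1]
    while a<-45: a+=90; s=s[::-1]
    return np.array(c)/1000,np.array(s),a
def blob(mask,seed):
    n,l,st,_=cv2.connectedComponentsWithStats(mask.astype(np.uint8),connectivity=4)
    m=(l==l[seed[1],seed[0]]).astype(np.uint8)
    c=max(cv2.findContours(m,cv2.RETR_EXTERNAL,cv2.CHAIN_APPROX_NONE)[0],key=cv2.contourArea)
    return c.reshape(-1,2),m
E
python3 - <<'E'
from h import *
from plant import optics
im=cv2.imread("pics/top0.png"); ci=optics.camera_info("top"); hsv=cv2.cvtColor(im,cv2.COLOR_BGR2HSV)
for n,(u,v) in dict(rack=(160,210),blank=(212,195),ped=(318,190),base=(340,219),plate=(358,200),table=(240,240),wall=(303,185),plate2=(375,190)).items(): print(n,hsv[v,u])
H,S,V=[hsv[:,:,i].astype(int) for i in range(3)]
f=np.ones((3,3),np.uint8)
def go(n,mask,seed,z):
    c,m=blob(mask,seed); print(n,len(c),m.sum(),rect(cast(ci,c,z)))
red=((H<12)|(H>172))&(S>120)
go('rack',red,(160,210),.012)
go('ped',(H<16)&(S>110),(318,190),.022)
yel=(H>14)&(H<30)&(S>80)&(V>110)
go('blank',yel,(212,195),.052)
go('plate',(S<40)&(V>130),(358,200),.074)
yb=(H>12)&(H<30)&(S>60)&(V>120); yb[:, :285]=0; yb[:160]=0; yb[235:]=0; yb[:,430:]=0
ys,xs=np.nonzero(yb); h=cv2.convexHull(np.c_[xs,ys].astype(np.int32)).reshape(-1,2)
print('base',rect(cast(ci,h,.012)),h.tolist())
a=im[155:240,130:430]; cv2.imwrite("pics/crop1.png",cv2.resize(np.vstack([im[160:235,130:260].copy()*0+im[160:235,130:260] ,im[160:235,290:420]]),None,fx=4,fy=4,interpolation=cv2.INTER_CUBIC))
E
```

```text
rack [ 10 185  87]
blank [ 19 155 192]
ped [ 13 181 155]
base [ 19  68 136]
plate [ 23  30 186]
table [13 71 25]
wall [ 32  21 192]
plate2 [ 19  36 193]
rack 278 2813 (array([0.4656218 , 0.09630621]), array([ 79.00056458, 208.45140076]), 4.859954833984375)
ped 85 486 (array([ 0.49459033, -0.17502432]), array([35.89309692, 57.96159363]), -11.238014221191406)
blank 84 480 (array([0.47292178, 0.04040023]), array([54.71926117, 36.03690338]), 2.023919105529785)
plate 125 935 (array([ 0.47449176, -0.27655417]), array([53.11096954, 78.45539856]), -11.621391296386719)
base (array([ 0.48302036, -0.25836584]), array([155.10235596, 303.75219727]), 0.9532346129417419) [[429, 234], [285, 234], [285, 160], [429, 160]]
```

View pics/crop1.png

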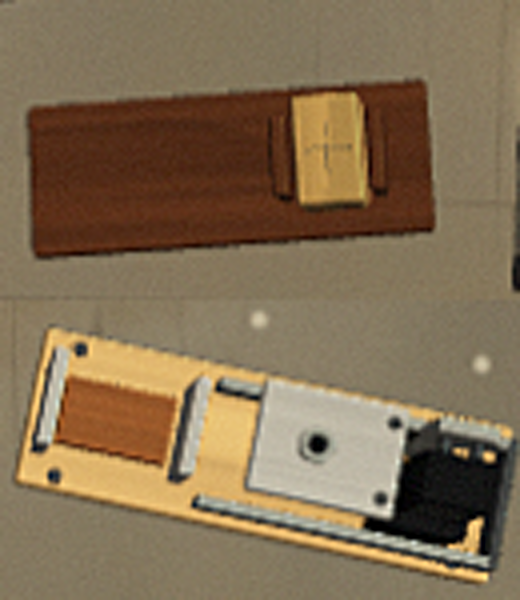

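Request:
carry_out --series '[{"grip":1,"xyz":[0,0,0],"twist":[0,0,10]},{"grip":1,"xyz":[0,0,0],"twist":[0,0,10]},{"grip":1,"xyz":[0,0,0],"twist":[0,0,10]},{"grip":1,"xyz":[0,0,0],"twist":[0,0,10]},{"grip":1,"xyz":[0,0,0],"twist":[0,0,10]},{"grip":1,"xyz":[0,0,0],"twist":[0,0,10]},{"grip":1,"xyz":[-5.5,1.3,0],"twist":[0,0,0]},{"grip":1,"xyz":[-5.5,1.3,0],"twist":[0,0,0]},{"grip":1,"xyz":[-5.5,1.3,0],"twist":[0,0,0]},{"grip":1,"xyz":[-5.5,1.3,0],"twist":[0,0,0]},{"grip":1,"xyz":[-5.5,1.3,0],"twist":[0,0,0]},{"grip":1,"xyz":[-5.5,1.3,0],"twist":[0,0,0]}]'

```text
time_s: 1.6
ee_pos: [0.3856, 0.2588, 0.3035]
ee_rot: [-3.141, 0.0, 1.642]
contact_force: [1.1, -0.6, 0.2]
opening: 0.0854
```

Request:
carry_out --series '[{"grip":1,"xyz":[-5.5,1.3,0],"twist":[0,0,0]},{"grip":1,"xyz":[-5.5,1.3,0],"twist":[0,0,0]},{"grip":1,"xyz":[-5.5,1.3,0],"twist":[0,0,0]},{"grip":1,"xyz":[0,0,0],"twist":[0,0,0]},{"grip":1,"xyz":[0,0,0],"twist":[0,0,0]}]'

```text
time_s: 2.22
ee_pos: [0.4357, 0.0994, 0.3036]
ee_rot: [-3.141, -0.001, 1.641]
contact_force: [0.7, 0.6, 0.7]
opening: 0.0853
```

```bash
python3 - <<'E'
from h import *
from plant import optics,status
s=status.sense(); print(s['time_s'],s['ee_pos'],np.degrees(s['ee_rot']),s['joints'][6])
ci=optics.camera_info("wrist"); im=optics.get_image("wrist")[:,:,::-1].copy(); cv2.imwrite("pics/w1.png",im)
print(-ci['R'].T@ci['t'], ci['R'].round(2).tolist())
for X in ([.472,.042,.052],[.4656,.0963,.012]): print(proj(ci,X))
E
```

```text
2.225 [0.43569119 0.09940255 0.30360584] [-1.7995753e+02 -3.3570302e-02  9.4042326e+01] -0.2585876959446545
[0.4302432  0.17492345 0.37389172] [[1.0, 0.07, -0.0], [0.07, -0.95, 0.3], [0.02, -0.3, -0.96]]
[281.12744958 218.42737154]
[277.48115391 165.61476893]
```

View pics/w1.png

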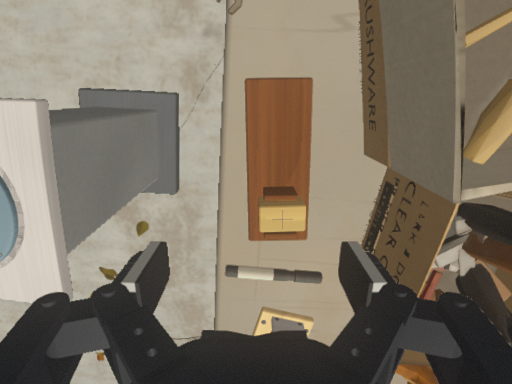

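The wrist view shows the rack upright in the picture, with the blank's top at about (283,217) and its cross at about (282,217). That matches the projection (281,218).

```bash
cat > meas.py <<'E'
from h import *
from plant import optics,status
import sys
# usage: meas.py pic  guessX guessY topz : blank's top in the wrist picture (fresh if pic does not exist)
def blank(im,ci,guess,z):
    hsv=cv2.cvtColor(im,cv2.COLOR_BGR2HSV); H,S,V=[hsv[:,:,i].astype(int) for i in range(3)]
    u,v=proj(ci,[*guess,z]).round().astype(int)
    yel=((H>14)&(H<32)&(S>70)&(V>110)).astype(np.uint8)
    yel=cv2.morphologyEx(yel,cv2.MORPH_CLOSE,np.ones((3,3)))
    c,m=blob(yel,(u+4,v+4)); t=np.median(V[m>0])
    print('seed',u,v,'area',m.sum(),'V pct',np.percentile(V[m>0],[5,20,50,80,95]))
    P=cast(ci,c,z); print('blank',rect(P)); return m
def tool(s,dx,dy,dz):
    y=s['ee_rot'][2]; return np.array([np.cos(y)*dx+np.sin(y)*dy, np.sin(y)*dx-np.cos(y)*dy, -dz])*100
E
python3 - <<'E'
from meas import *
ci=optics.camera_info("wrist"); im=cv2.imread("pics/w1.png")
m=blank(im,ci,(.472,.042),.052)
hsv=cv2.cvtColor(im,cv2.COLOR_BGR2HSV); H,S,V=[hsv[:,:,i].astype(int) for i in range(3)]
print(V[190:240,270].tolist())
c,_=blob((((H<13)|(H>172))&(S>110)).astype(np.uint8),(277,120)); print('rack',rect(cast(ci,c,.012)))
print('cross wrist',cast(ci,[[282,217]],.052)); print('cross top',cast(optics.camera_info('top'),[[212.5,197]],.052))
print('bush',cast(optics.camera_info('top'),[[368.7,195.7]],.076))
E
```

```text
seed 281 219 area 1567 V pct [118. 140. 201. 208. 213.]
blank (array([0.47375531, 0.04622826]), array([58.68894958, 50.99465561]), 5.3363423347473145)
[80, 79, 82, 80, 82, 98, 121, 131, 133, 136, 134, 116, 119, 122, 121, 125, 150, 179, 203, 204, 205, 206, 207, 209, 209, 211, 212, 215, 214, 208, 203, 200, 201, 201, 201, 201, 202, 201, 201, 202, 205, 197, 107, 91, 112, 132, 134, 137, 135, 128]
rack (array([0.4659599 , 0.09859623]), array([ 77.81410217, 205.69087219]), 4.89650297164917)
cross wrist [[0.47284534 0.04473139]]
cross top [[0.47192504 0.03935295]]
bush [[ 0.47710576 -0.26714276]]
```

```bash
sed -i 's/(V>110)).astype/(V>165)).astype/' meas.py; python3 - <<'E'
from meas import *
ci=optics.camera_info("wrist"); im=cv2.imread("pics/w1.png")
m=blank(im,ci,(.4725,.043),.052)
s=status.sense(); print(tool(s,.4725-s['ee_pos'][0],.042-s['ee_pos'][1],0))
E
```

```text
seed 282 218 area 1143 V pct [177. 200. 203. 209. 214.]
blank (array([0.47330493, 0.04243734]), array([54.24470901, 31.72119713]), 6.409792423248291)
[-6.07420771  3.26173683  0.        ]
```

Request:
carry_out --series '[{"grip":1,"xyz":[0,0,0],"twist":[0,0,-1.5]},{"grip":1,"xyz":[-3.05,1.6,2.5],"twist":[0,0,0]},{"grip":1,"xyz":[-3.05,1.6,2.5],"twist":[0,0,0]},{"grip":1,"xyz":[0,0,5],"twist":[0,0,0]},{"grip":1,"xyz":[0,0,0],"twist":[0,0,0]},{"grip":1,"xyz":[0,0,0],"twist":[0,0,0]}]'

```text
time_s: 3.02
ee_pos: [0.4743, 0.0426, 0.2048]
ee_rot: [3.141, -0.0, 1.67]
contact_force: [0.2, -0.5, 1.2]
opening: 0.0857
```

```bash
python3 - <<'E'
from meas import *
s=status.sense(); print(s['time_s'],s['ee_pos'],np.degrees(s['ee_rot']))
ci=optics.camera_info("wrist"); im=optics.get_image("wrist")[:,:,::-1].copy(); cv2.imwrite("pics/w2.png",im)
m=blank(im,ci,(.473,.0425),.052)
print(tool(s,.473-s['ee_pos'][0],.0425-s['ee_pos'][1],0))
E
```

```text
3.025 [0.47430935 0.04256395 0.20475722] [ 1.79959472e+02 -7.32598565e-03  9.57043517e+01]
seed 252 197 area 2518 V pct [183. 203. 206. 212. 217.]
blank (array([0.47319077, 0.04153512]), array([54.34247589, 31.35504532]), 6.7193098068237305)
[ 0.00665085 -0.13092181  0.        ]
```

View pics/w2.png

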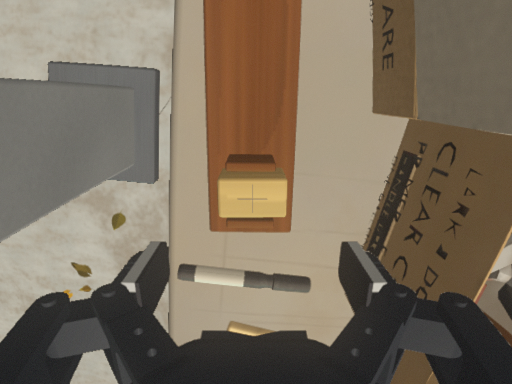

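The wrist view shows the blank's top at (253,197), square to the jaws, with nothing near the fingers. The nearest carton's foot is well beyond the fingers' reach.

Request:
carry_out --series '[{"grip":1,"xyz":[0.05,-0.1,4],"twist":[0,0,-0.5]},{"grip":1,"xyz":[0,0,4],"twist":[0,0,0]},{"grip":1,"xyz":[0,0,2],"twist":[0,0,0]},{"grip":1,"xyz":[0,0,1.4],"twist":[0,0,0]},{"grip":1,"xyz":[0,0,0],"twist":[0,0,0]},{"grip":0,"xyz":[0,0,0],"twist":[0,0,0]},{"grip":-0.5,"xyz":[0,0,0],"twist":[0,0,0]},{"grip":-0.5,"xyz":[0,0,0],"twist":[0,0,0]},{"grip":-0.5,"xyz":[0,0,0],"twist":[0,0,0]},{"grip":-0.5,"xyz":[0,0,0],"twist":[0,0,0]}]' --newtons 40

```text
time_s: 4.32
ee_pos: [0.474, 0.0421, 0.0911]
ee_rot: [3.139, -0.001, 1.677]
contact_force: [-0.5, 0.2, 7.1]
opening: 0.0553
```

Request:
carry_out --series '[{"grip":-0.5,"xyz":[0,0,-1.5],"twist":[0,0,0]},{"grip":-0.5,"xyz":[0,0,-4],"twist":[0,0,0]},{"grip":-0.5,"xyz":[3,0,0],"twist":[0,0,0]},{"grip":-0.5,"xyz":[4.8,0,0],"twist":[0,0,0]},{"grip":-0.5,"xyz":[3,0,0],"twist":[0,0,0]},{"grip":-0.5,"xyz":[0,0,0],"twist":[0,0,0]},{"grip":-0.5,"xyz":[0,0,3],"twist":[0,0,0]},{"grip":-0.5,"xyz":[0,0,1.5],"twist":[0,0,0]},{"grip":-0.5,"xyz":[0,0,0.5],"twist":[0,0,0]},{"grip":-0.5,"xyz":[0,0,0.25],"twist":[0,0,0]},{"grip":-0.5,"xyz":[0,0,0],"twist":[0,0,0]}]'

```text
time_s: 5.7
ee_pos: [0.4619, 0.149, 0.0928]
ee_rot: [3.141, -0.0, 1.676]
contact_force: [-0.0, -0.4, -0.5]
opening: 0.0555
```

```bash
python3 - <<'E'
from meas import *
s=status.sense(); print(s['time_s'],s['ee_pos'],np.degrees(s['ee_rot']),s['contact_force'],s['opening'])
E
```

```text
5.7 [0.46185314 0.1490253  0.09277502] [ 1.79960250e+02 -1.18656149e-02  9.60264496e+01] [-0.03829019 -0.41821402 -0.50067069] 0.0554832141936911
```

Request:
carry_out --series '[{"grip":-0.5,"xyz":[0,0,0.15],"twist":[0,0,0]},{"grip":-0.5,"xyz":[0,0,0.05],"twist":[0,0,0]},{"grip":0.5,"xyz":[0,0,0],"twist":[0,0,0]},{"grip":1,"xyz":[0,0,0],"twist":[0,0,0]},{"grip":1,"xyz":[0,0,0],"twist":[0,0,0]},{"grip":1,"xyz":[0,0,0],"twist":[0,0,0]},{"grip":1,"xyz":[0,0,-3],"twist":[0,0,0]},{"grip":1,"xyz":[0,0,-5],"twist":[0,0,0]},{"grip":1,"xyz":[0,0,-3.5],"twist":[0,0,0]},{"grip":1,"xyz":[0,0,0],"twist":[0,0,0]},{"grip":1,"xyz":[0,0,0],"twist":[0,0,0]}]'

```text
time_s: 7.08
ee_pos: [0.4608, 0.1492, 0.2048]
ee_rot: [-3.14, 0.0, 1.677]
contact_force: [-0.2, -0.4, -0.8]
opening: 0.0851
```

```bash
python3 - <<'E'
from meas import *
s=status.sense(); print(s['time_s'],s['ee_pos'],np.degrees(s['ee_rot']),s['contact_force'],s['joints'])
ci=optics.camera_info("wrist"); im=optics.get_image("wrist")[:,:,::-1].copy(); cv2.imwrite("pics/w3.png",im)
m=blank(im,ci,(.4617,.149),.052)
E
```

```text
7.075 [0.46077052 0.14917627 0.2047898 ] [-1.79934893e+02  7.67342584e-04  9.60686318e+01] [-0.1666871  -0.38732678 -0.77210209] [-0.985127    0.22234541  0.65040467  2.10112452 -0.175754    0.87122193
 -0.12677368]
seed 255 198 area 2586 V pct [180. 204. 207. 213. 217.]
blank (array([0.46207687, 0.14877225]), array([54.50112534, 31.22088814]), 6.099679946899414)
```

View pics/w3.png

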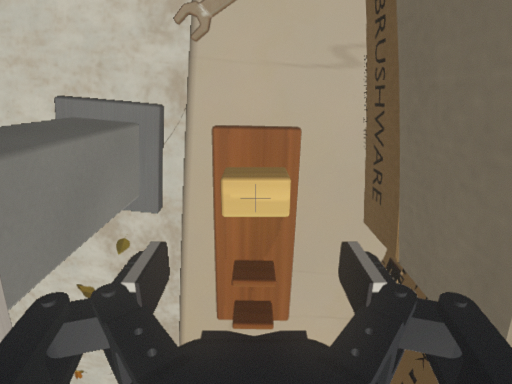

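The wrist view shows the blank upright on the bare half, with its cross at (256,198), square to the board. I'll turn the tool so the camera is on the robot's side.

Request:
carry_out --series '[{"grip":1,"xyz":[0,0,0],"twist":[0,0,-10]},{"grip":1,"xyz":[0,0,0],"twist":[0,0,-10]},{"grip":1,"xyz":[0,0,0],"twist":[0,0,-10]},{"grip":1,"xyz":[0,0,0],"twist":[0,0,-10]},{"grip":1,"xyz":[0,0,0],"twist":[0,0,-10]},{"grip":1,"xyz":[0,0,0],"twist":[0,0,-10]},{"grip":1,"xyz":[0,0,0],"twist":[0,0,-10]},{"grip":1,"xyz":[0,0,0],"twist":[0,0,-10]},{"grip":1,"xyz":[0,0,0],"twist":[0,0,-10]},{"grip":1,"xyz":[0,0,0],"twist":[0,0,0]},{"grip":1,"xyz":[0,0,0],"twist":[0,0,0]}]'

```text
time_s: 8.5
ee_pos: [0.4609, 0.1489, 0.2044]
ee_rot: [-3.141, -0.002, -3.038]
contact_force: [-0.2, -0.3, 0.6]
opening: 0.0853
```

```bash
python3 - <<'E'
from meas import *
s=status.sense(); print(s['time_s'],s['ee_pos'],np.degrees(s['ee_rot']),s['joints'])
ci=optics.camera_info("wrist"); im=optics.get_image("wrist")[:,:,::-1].copy(); cv2.imwrite("pics/w4.png",im)
m=blank(im,ci,(.462,.149),.052)
print(tool(s,.462-s['ee_pos'][0],.149-s['ee_pos'][1],0))
E
```

```text
8.5 [0.4608599  0.14889738 0.20441276] [-1.79947253e+02 -1.10339486e-01 -1.74092242e+02] [-0.78074374  0.20253465  0.42036988  2.0927246  -0.10724155  0.86849619
  1.37549491]
seed 254 199 area 2622 V pct [175. 197. 200. 206. 211.]
blank (array([0.46203238, 0.14831229]), array([54.02923203, 32.36643982]), 5.772922515869141)
[-0.11446074 -0.00152692  0.        ]
```

Request:
carry_out --series '[{"grip":1,"xyz":[-0.1,0,4],"twist":[0,0,0]},{"grip":1,"xyz":[0,0,4],"twist":[0,0,0]},{"grip":1,"xyz":[0,0,2],"twist":[0,0,0]},{"grip":1,"xyz":[0,0,0.9],"twist":[0,0,0]},{"grip":1,"xyz":[0,0,0],"twist":[0,0,0]},{"grip":0,"xyz":[0,0,0],"twist":[0,0,0]},{"grip":-0.7,"xyz":[0,0,0],"twist":[0,0,0]},{"grip":-0.7,"xyz":[0,0,0],"twist":[0,0,0]},{"grip":-0.7,"xyz":[0,0,0],"twist":[0,0,0]},{"grip":-0.7,"xyz":[0,0,0],"twist":[0,0,0]},{"grip":-0.7,"xyz":[0,0,0],"twist":[0,0,0]}]' --newtons 40

```text
time_s: 9.93
ee_pos: [0.4631, 0.1497, 0.0972]
ee_rot: [3.141, 0.001, -3.036]
contact_force: [0.5, -0.2, 5.7]
opening: 0.0338
```

```bash
python3 - <<'E'
from meas import *
s=status.sense(); print(s['time_s'],s['ee_pos'],np.degrees(s['ee_rot']),s['contact_force'],s['opening'])
E
```

```text
9.925 [0.46314556 0.14967547 0.09719036] [ 1.79956158e+02  8.03130417e-02 -1.73941532e+02] [ 0.48704764 -0.18109906  5.71794326] 0.03380395069873221
```

Request:
carry_out --series '[{"grip":-0.7,"xyz":[0,0,-3],"twist":[0,0,0]},{"grip":-0.7,"xyz":[0,0,-5.5],"twist":[0,0,0]},{"grip":-0.7,"xyz":[0,0,-5.8],"twist":[0,0,0]},{"grip":-0.7,"xyz":[0.37,-5.15,0],"twist":[0,0,0]},{"grip":-0.7,"xyz":[0.37,-5.15,0],"twist":[0,0,0]},{"grip":-0.7,"xyz":[0.37,-5.15,0],"twist":[0,0,0]},{"grip":-0.7,"xyz":[0.37,-5.15,0],"twist":[0,0,0]},{"grip":-0.7,"xyz":[0.37,-5.15,0],"twist":[0,0,0]},{"grip":-0.7,"xyz":[0.37,-5.15,0],"twist":[0,0,0]},{"grip":-0.7,"xyz":[0.37,-5.15,0],"twist":[0,0,0]},{"grip":-0.7,"xyz":[0.37,-5.15,0],"twist":[0,0,0]}]'

```text
time_s: 11.3
ee_pos: [0.4758, -0.2646, 0.2387]
ee_rot: [3.141, -0.001, -3.035]
contact_force: [1.4, 0.6, -1.3]
opening: 0.0334
```

Request:
carry_out --series '[{"grip":-0.7,"xyz":[0,0,0],"twist":[0,0,10.7]},{"grip":-0.7,"xyz":[0,0,0],"twist":[0,0,10.7]},{"grip":-0.7,"xyz":[0,0,0],"twist":[0,0,10.7]},{"grip":-0.7,"xyz":[0,0,0],"twist":[0,0,10.7]},{"grip":-0.7,"xyz":[0,0,0],"twist":[0,0,10.7]},{"grip":-0.7,"xyz":[0,0,0],"twist":[0,0,10.7]},{"grip":-0.7,"xyz":[0,0,0],"twist":[0,0,10.7]},{"grip":-0.7,"xyz":[0,0,0],"twist":[0,0,10.7]},{"grip":-0.7,"xyz":[0,0,0],"twist":[0,0,10.7]},{"grip":-0.7,"xyz":[0,0,0],"twist":[0,0,10.7]},{"grip":-0.7,"xyz":[0,0,0],"twist":[0,0,0]},{"grip":-0.7,"xyz":[0,0,0],"twist":[0,0,0]}]'

```text
time_s: 12.8
ee_pos: [0.4762, -0.2632, 0.239]
ee_rot: [-3.141, -0.0, 1.383]
contact_force: [0.8, 0.2, -0.3]
opening: 0.0332
```

```bash
python3 - <<'E'
from meas import *
s=status.sense(); print(s['time_s'],s['ee_pos'],np.degrees(s['ee_rot']),s['joints'],s['opening'],s['contact_force'])
ci=optics.camera_info("wrist"); im=optics.get_image("wrist")[:,:,::-1].copy(); cv2.imwrite("pics/w5.png",im)
seed=proj(ci,[.4946,-.1750,.022]).round().astype(int); print(seed)
hsv=cv2.cvtColor(im,cv2.COLOR_BGR2HSV); H,S,V=[hsv[:,:,i].astype(int) for i in range(3)]
print(hsv[seed[1],seed[0]])
c,m=blob((H<16)&(S>110),seed); print('ped',m.sum(),rect(cast(ci,c,.022)))
E
```

```text
12.8 [ 0.47617391 -0.2632349   0.23896396] [-1.79949057e+02 -8.61661125e-03  7.92161432e+01] [-0.48895568  0.4675319   1.1366537   1.95161799 -0.49401497  1.03896734
  0.68159111] 0.03320871983729928 [ 0.81570647  0.20413562 -0.32440393]
[256  82]
[ 15 163 172]
ped 2308 (array([ 0.49546695, -0.17626006]), array([34.88355255, 56.66360474]), -11.48590087890625)
```

View pics/w5.png

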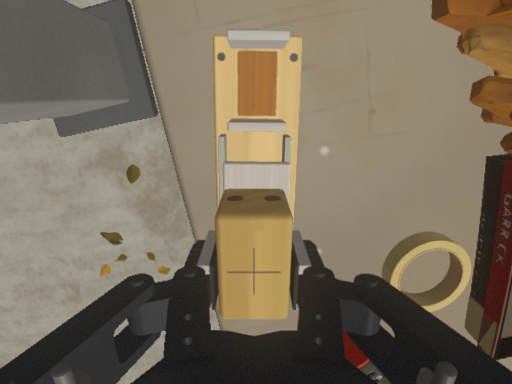

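The wrist view shows the pedestal clear at (257,83), between end walls at rows 40 and 126. The blank is held squarely with its cross at (254,271).

```bash
python3 - <<'E'
from meas import *
s=status.sense(); ci=optics.camera_info("wrist"); im=cv2.imread("pics/w5.png")
p=cast(ci,[[254,271]],.2390-.0452)[0]; print('cross',p)
e=np.array([.495,-.1757])
d=p-s['ee_pos'][:2]; print('cross-TCP in tool (cm)',tool(s,*d,0))
a=np.radians(78.6); 
# after +0.6 deg twist the tool x axis sits at 78.6
for t in (e,): 
    g=t-s['ee_pos'][:2]; print('to nest',np.array([np.cos(a)*g[0]+np.sin(a)*g[1],np.sin(a)*g[0]-np.cos(a)*g[1]])*100)
hsv=cv2.cvtColor(im,cv2.COLOR_BGR2HSV); V=hsv[:,:,2]
print(V[180:330,235].tolist()); print(V[290,205:300].tolist())
E
```

```text
cross [ 0.47649582 -0.26200421]
cross-TCP in tool (cm) [ 1.30914539e-01 -7.08387869e-05  0.00000000e+00]
to nest [8.95680905 0.10663937]
[186, 185, 185, 185, 186, 186, 186, 184, 167, 120, 114, 112, 109, 108, 106, 96, 72, 74, 75, 75, 80, 111, 107, 104, 107, 108, 108, 108, 110, 108, 106, 105, 108, 114, 123, 130, 142, 150, 157, 166, 174, 177, 177, 177, 175, 176, 176, 177, 179, 177, 178, 178, 177, 179, 178, 178, 178, 177, 176, 177, 177, 177, 177, 178, 176, 177, 178, 178, 179, 177, 176, 177, 177, 178, 177, 178, 176, 177, 176, 177, 177, 177, 177, 177, 178, 177, 177, 176, 176, 178, 175, 142, 116, 161, 177, 177, 176, 176, 177, 176, 176, 176, 176, 176, 176, 178, 176, 176, 176, 175, 177, 175, 175, 176, 175, 177, 177, 175, 177, 176, 176, 177, 177, 176, 176, 175, 177, 177, 177, 174, 176, 176, 177, 176, 176, 176, 176, 175, 172, 152, 146, 146, 147, 146, 146, 148, 147, 150, 148, 147]
[43, 44, 49, 50, 53, 60, 64, 66, 59, 56, 52, 46, 54, 82, 117, 140, 155, 165, 176, 178, 177, 177, 176, 174, 173, 176, 175, 177, 175, 176, 177, 175, 175, 177, 176, 177, 177, 177, 177, 178, 178, 178, 179, 182, 185, 188, 191, 192, 139, 147, 188, 192, 191, 191, 191, 190, 189, 188, 188, 188, 188, 187, 186, 187, 186, 186, 186, 184, 184, 184, 183, 181, 181, 182, 181, 182, 182, 182, 184, 184, 185, 185, 188, 179, 125, 60, 45, 52, 53, 65, 74, 71, 65, 49, 45]
```

Request:
carry_out --series '[{"grip":-0.7,"xyz":[0,0,0],"twist":[0,0,0.6]},{"grip":-0.7,"xyz":[4.4,0.1,0],"twist":[0,0,0]},{"grip":-0.7,"xyz":[4.4,0,0],"twist":[0,0,0]},{"grip":-0.7,"xyz":[0,0,0],"twist":[0,0,0]},{"grip":-0.7,"xyz":[0,0,3],"twist":[0,0,0]},{"grip":-0.7,"xyz":[0,0,3],"twist":[0,0,0]},{"grip":-0.7,"xyz":[0,0,0],"twist":[0,0,0]},{"grip":-0.7,"xyz":[0,0,0],"twist":[0,0,0]}]'

```text
time_s: 13.85
ee_pos: [0.4954, -0.1787, 0.1804]
ee_rot: [3.14, 0.001, 1.368]
contact_force: [0.4, -0.3, -1.4]
opening: 0.0333
```

```bash
python3 - <<'E'
from meas import *
s=status.sense(); print(s['time_s'],s['ee_pos'],np.degrees(s['ee_rot']))
ci=optics.camera_info("wrist"); im=optics.get_image("wrist")[:,:,::-1].copy(); cv2.imwrite("pics/w6.png",im)
a=np.radians(-11.4); t=np.array([.495,-.1757])-s['ee_pos'][:2]-.0012*np.array([-np.sin(a),np.cos(a)]); print('err tool cm',tool(s,*t,0))
E
```

```text
13.85 [ 0.49535929 -0.17866915  0.18038497] [1.79914565e+02 3.32064362e-02 7.83929378e+01]
err tool cm [ 0.1636152 -0.0944998  0.       ]
```

View pics/w6.png

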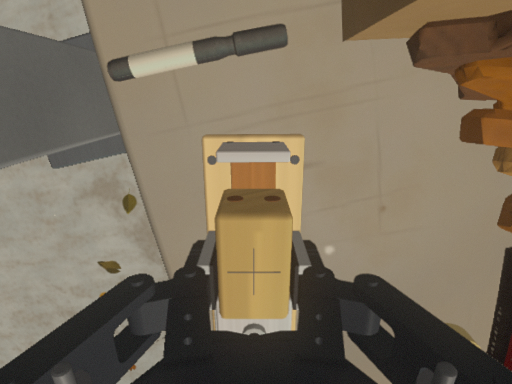

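The blank's midline (col 254) coincides with the pedestal's and end wall's midline (col 254), so only a small forward correction is needed.

Request:
carry_out --series '[{"grip":-0.7,"xyz":[0.15,-0.03,2],"twist":[0,0,-0.2]},{"grip":-0.7,"xyz":[0,0,2.5],"twist":[0,0,0]},{"grip":-0.7,"xyz":[0,0,1.5],"twist":[0,0,0]},{"grip":-0.7,"xyz":[0,0,0.9],"twist":[0,0,0]},{"grip":-0.7,"xyz":[0,0,0],"twist":[0,0,0]},{"grip":-0.7,"xyz":[0,0,0],"twist":[0,0,0]}]'

```text
time_s: 14.65
ee_pos: [0.4956, -0.1763, 0.1111]
ee_rot: [3.14, 0.0, 1.373]
contact_force: [0.6, -1.1, -0.9]
opening: 0.0333
```

```bash
python3 - <<'E'
from meas import *
s=status.sense(); print(s['time_s'],s['ee_pos'],np.degrees(s['ee_rot']),s['contact_force'])
ci=optics.camera_info("wrist"); im=optics.get_image("wrist")[:,:,::-1].copy(); cv2.imwrite("pics/w7.png",im)
a=np.radians(-11.4); t=np.array([.495,-.1757])-s['ee_pos'][:2]-.0012*np.array([-np.sin(a),np.cos(a)]); print('err tool cm',tool(s,*t,0))
c=optics.get_image("scene")[:,:,::-1][190:300,270:400]; cv2.imwrite("pics/s7.png",np.hstack([cv2.resize(c,(400,338)),cv2.resize(im[100:384,150:370],(262,338))]))
E
```

```text
14.65 [ 0.49559782 -0.17630535  0.11106215] [1.79922280e+02 8.67380713e-03 7.86523368e+01] [ 0.60166784 -1.05539845 -0.89037339]
err tool cm [-0.07241091 -0.07063408  0.        ]
```

View pics/s7.png

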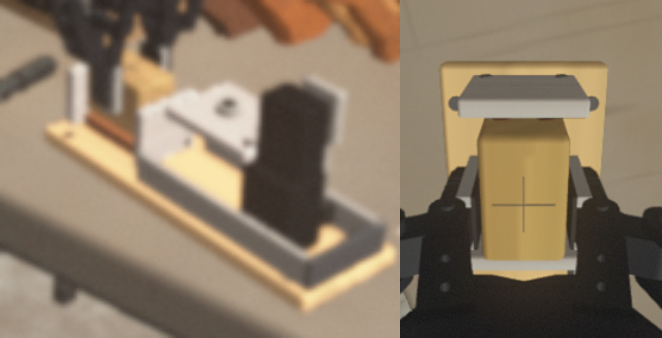

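The blank sits between both end walls and is laterally centred. In the crop its midline is at col 524, against 523.5 for the wall. Now I'll lower it onto the pedestal.

Request:
carry_out --series '[{"grip":-0.7,"xyz":[-0.03,0,0.2],"twist":[0,0,0]},{"grip":-0.7,"xyz":[0,0,0.12],"twist":[0,0,0]},{"grip":-0.7,"xyz":[0,0,0.08],"twist":[0,0,0]},{"grip":-0.7,"xyz":[0,0,0.05],"twist":[0,0,0]},{"grip":-0.7,"xyz":[0,0,0],"twist":[0,0,0]}]'

```text
time_s: 15.38
ee_pos: [0.4951, -0.1764, 0.1073]
ee_rot: [-3.141, -0.002, 1.373]
contact_force: [-3.2, 2.8, 11.6]
opening: 0.0338
```

Request:
carry_out --series '[{"grip":-0.7,"xyz":[0,0,-0.04],"twist":[0,0,0]},{"grip":0,"xyz":[0,0,0],"twist":[0,0,0]},{"grip":0.6,"xyz":[0,0,0],"twist":[0,0,0]},{"grip":0.8,"xyz":[0,0,0],"twist":[0,0,0]},{"grip":0.8,"xyz":[0,0,0],"twist":[0,0,0]},{"grip":0.8,"xyz":[0,0,-2],"twist":[0,0,0]},{"grip":0.8,"xyz":[0,0,-4],"twist":[0,0,0]},{"grip":0.8,"xyz":[0,0,-6],"twist":[0,0,0]},{"grip":0.8,"xyz":[0,0,0],"twist":[0,0,0]},{"grip":0.8,"xyz":[0,0,0],"twist":[0,0,0]}]'

```text
time_s: 16.62
ee_pos: [0.4948, -0.1758, 0.2261]
ee_rot: [-3.141, -0.001, 1.373]
contact_force: [-0.3, 0.3, 0.0]
opening: 0.077
```

```bash
python3 - <<'E'
from meas import *
s=status.sense(); print(s['time_s'],s['ee_pos'],np.degrees(s['ee_rot']),s['contact_force'])
ci=optics.camera_info("wrist"); im=optics.get_image("wrist")[:,:,::-1].copy(); cv2.imwrite("pics/w8.png",im)
cv2.imwrite("pics/t8.png",optics.get_image("top")[:,:,::-1])
m=blank(im,ci,(.495,-.1757),.062)
E
```

```text
16.625 [ 0.49481006 -0.17581323  0.22607171] [-1.79986409e+02 -4.79207206e-02  7.86780060e+01] [-0.34296267  0.26358972  0.00795749]
seed 254 193 area 7783 V pct [171. 178. 200. 205. 210.]
blank (array([ 0.48669727, -0.22186223]), array([ 67.67478943, 191.33586121]), -11.196578979492188)
```

View pics/w8.png

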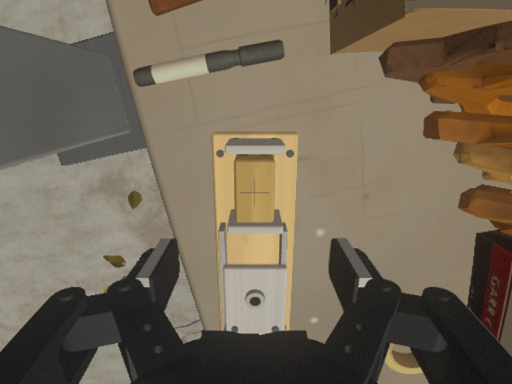

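The wrist view shows the blank square in the nest, with its cross at (255,192) between walls at rows 147 and 220. The bushing is at (255,298).

```bash
python3 - <<'E'
from meas import *
s=status.sense(); ci=optics.camera_info("wrist")
x=cast(ci,[[254.5,192.5]],.062)[0]; b=cast(ci,[[255,298]],.076)[0]
bt=cast(optics.camera_info('top'),[[368.7,195.7]],.076)[0]
a=np.radians(-11.4); ex=np.array([np.cos(a),np.sin(a)]); ey=np.array([-np.sin(a),np.cos(a)]); n=np.array([.495,-.1757])
for k,p in dict(cross=x,bushW=b,bushT=bt).items(): print(k,p,'jig xy mm',((p-n)@ex*1000).round(1),((p-n)@ey*1000).round(1))
g=n+ey*((b-n)@ey-.062); print('grip',g); t=g-.003*ex
print('tool cm to squeezed grip',tool(s,*(t-s['ee_pos'][:2]),0))
E
```

```text
cross [ 0.49428046 -0.17495478] jig xy mm -0.9 0.6
bushW [ 0.47636456 -0.26715162] jig xy mm -0.2 -93.3
bushT [ 0.47710576 -0.26714276] jig xy mm 0.5 -93.2
grip [ 0.46429772 -0.32796633]
tool cm to squeezed grip [-15.52039844  -0.21964481   0.        ]
```

Request:
carry_out --series '[{"grip":0.8,"xyz":[-5.2,-0.1,0],"twist":[0,0,0]},{"grip":0.8,"xyz":[-5.2,-0.1,0],"twist":[0,0,0]},{"grip":0.8,"xyz":[-5.1,0,0],"twist":[0,0,0]},{"grip":0.8,"xyz":[0,0,0],"twist":[0,0,0]},{"grip":0.8,"xyz":[0,0,3],"twist":[0,0,0]},{"grip":0.8,"xyz":[0,0,3],"twist":[0,0,0]},{"grip":0.8,"xyz":[0,0,1.3],"twist":[0,0,0]},{"grip":0.8,"xyz":[0,0,0],"twist":[0,0,0]},{"grip":0.8,"xyz":[0,0,0],"twist":[0,0,0]}]'

```text
time_s: 17.85
ee_pos: [0.4631, -0.3281, 0.154]
ee_rot: [3.14, 0.001, 1.373]
contact_force: [0.9, -0.6, -0.4]
opening: 0.0769
```

```bash
python3 - <<'E'
from meas import *
s=status.sense(); print(s['time_s'],s['ee_pos'],np.degrees(s['ee_rot']),s['contact_force'])
a=np.radians(-11.4);t=np.array([.4643,-.32797])-.003*np.array([np.cos(a),np.sin(a)])
print(tool(s,*(t-s['ee_pos'][:2]),0))
im=optics.get_image("wrist")[:,:,::-1]; cv2.imwrite("pics/w9.png",im)
E
```

```text
17.85 [ 0.46306798 -0.32812174  0.15403397] [1.79933807e+02 3.44143511e-02 7.86714583e+01] [ 0.89989634 -0.60058641 -0.41562677]
[ 0.03945367 -0.18217839  0.        ]
```

View pics/w9.png

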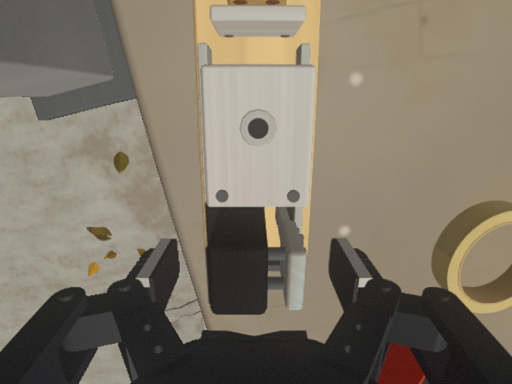

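The wrist view shows the post (cols 208–268) and tab (280–303) between the open fingers (inner faces about 178 and 333). I'll shift 2 mm towards the post and then squeeze.

Request:
carry_out --series '[{"grip":0.5,"xyz":[0,-0.2,0.1],"twist":[0,0,0]},{"grip":0.2,"xyz":[0,0,0],"twist":[0,0,0]},{"grip":0,"xyz":[0,0,0],"twist":[0,0,0]},{"grip":-0.7,"xyz":[0,0,0],"twist":[0,0,0]},{"grip":-0.7,"xyz":[0,0,0],"twist":[0,0,0]},{"grip":-0.7,"xyz":[0,0,0],"twist":[0,0,0]},{"grip":-0.7,"xyz":[0,0,0],"twist":[0,0,0]},{"grip":-0.7,"xyz":[0,0,0],"twist":[0,0,0]}]' --newtons 30

```text
time_s: 18.9
ee_pos: [0.4606, -0.3287, 0.1542]
ee_rot: [3.14, 0.0, 1.372]
contact_force: [-2.3, 2.2, 9.1]
opening: 0.0348
```

Request:
carry_out --series '[{"grip":-0.7,"xyz":[0.5,0,0],"twist":[0,0,0]},{"grip":-0.7,"xyz":[1,0,0],"twist":[0,0,0]},{"grip":-0.7,"xyz":[1.5,0,0],"twist":[0,0,0]},{"grip":-0.7,"xyz":[1.5,0,0],"twist":[0,0,0]},{"grip":-0.7,"xyz":[1.5,0,0],"twist":[0,0,0]},{"grip":-0.7,"xyz":[1,0,0],"twist":[0,0,0]},{"grip":-0.7,"xyz":[0.7,0,0],"twist":[0,0,0]},{"grip":-0.7,"xyz":[0.5,0,0],"twist":[0,0,0]},{"grip":-0.7,"xyz":[0,0,0],"twist":[0,0,0]}]'

```text
time_s: 20.02
ee_pos: [0.4768, -0.2481, 0.1542]
ee_rot: [3.141, -0.0, 1.372]
contact_force: [-3.2, 2.0, 12.1]
opening: 0.0347
```

Request:
carry_out --series '[{"grip":-0.7,"xyz":[0.4,0,0],"twist":[0,0,0]},{"grip":-0.7,"xyz":[0.4,0,0],"twist":[0,0,0]},{"grip":-0.7,"xyz":[0.2,0,0],"twist":[0,0,0]},{"grip":-0.7,"xyz":[0.2,0,0],"twist":[0,0,0]},{"grip":-0.7,"xyz":[0,0,0],"twist":[0,0,0]}]'

```text
time_s: 20.65
ee_pos: [0.479, -0.237, 0.1542]
ee_rot: [3.14, 0.001, 1.372]
contact_force: [-3.3, 0.1, 10.2]
opening: 0.035
```

Request:
carry_out --series '[{"grip":-0.7,"xyz":[0.15,0,0],"twist":[0,0,0]},{"grip":-0.7,"xyz":[0.15,0,0],"twist":[0,0,0]},{"grip":-0.7,"xyz":[0,0,0],"twist":[0,0,0]}]'

```text
time_s: 21.02
ee_pos: [0.4792, -0.2358, 0.1542]
ee_rot: [3.139, 0.004, 1.371]
contact_force: [-2.9, -3.8, 8.4]
opening: 0.0348
```

Request:
carry_out --series '[{"grip":-0.7,"xyz":[0.2,0,0],"twist":[0,0,0]},{"grip":-0.7,"xyz":[0.1,0,0],"twist":[0,0,0]},{"grip":-0.7,"xyz":[0,0,0],"twist":[0,0,0]},{"grip":-0.7,"xyz":[0,0,0],"twist":[0,0,0]}]'

```text
time_s: 21.52
ee_pos: [0.4792, -0.2353, 0.1542]
ee_rot: [3.138, 0.009, 1.37]
contact_force: [-2.1, -8.2, 4.8]
opening: 0.0351
```

The slide is on its hard stop: 3 mm of commanded push gave 0.5 mm of motion and a rising reaction. I'll release the tab under this light push.

Request:
carry_out --series '[{"grip":0,"xyz":[0,0,0],"twist":[0,0,0]},{"grip":0.6,"xyz":[0,0,0],"twist":[0,0,0]},{"grip":0.8,"xyz":[0,0,0],"twist":[0,0,0]},{"grip":0.8,"xyz":[0,0,0],"twist":[0,0,0]},{"grip":0.8,"xyz":[0,0.1,-2],"twist":[0,0,0]},{"grip":0.8,"xyz":[0,0,-4],"twist":[0,0,0]},{"grip":0.8,"xyz":[0,0,-4],"twist":[0,0,0]},{"grip":0.8,"xyz":[0,0,0],"twist":[0,0,0]},{"grip":0.8,"xyz":[0,0,0],"twist":[0,0,0]}]'

```text
time_s: 22.65
ee_pos: [0.4812, -0.2293, 0.2526]
ee_rot: [3.141, -0.001, 1.373]
contact_force: [-0.1, 0.2, -0.4]
opening: 0.077
```

```bash
python3 - <<'E'
from meas import *
s=status.sense(); print(s['time_s'],s['ee_pos'],np.degrees(s['ee_rot']),s['contact_force'])
ci=optics.camera_info("wrist"); w=optics.get_image("wrist")[:,:,::-1]; t=optics.get_image("scene")[:,:,::-1][180:310,260:410]
cv2.imwrite("pics/w10.png",np.hstack([w,cv2.resize(t,(288,250))[:, :] if 0 else cv2.copyMakeBorder(cv2.resize(t,(288,250)),0,134,0,0,cv2.BORDER_CONSTANT)]))
print(proj(ci,[.495,-.1757,.076]))
E
```

```text
22.65 [ 0.48115353 -0.2292948   0.25258273] [ 1.79981799e+02 -4.96455240e-02  7.86708811e+01] [-0.07649096  0.19526618 -0.38475891]
[257.40798009 124.36293359]
```

View pics/w10.png

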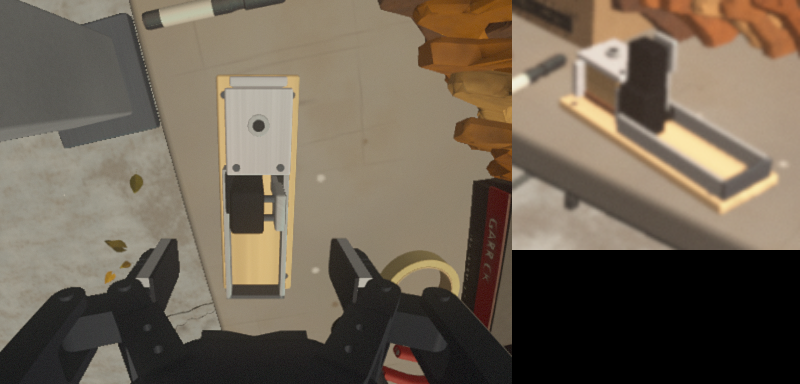

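The bushing is at (258,126), against (257,124) expected for home, so within about 1 mm. The tab stands off the post (at rest), the blank shows under the plate, and the arm is clear.

```bash
python3 -c "
from plant import job; print(job.close_job())"
```

```text
the job is handed in; nothing more can be done
None
```

The blank is in the nest, and the guide plate is slid home over it and locked. I handed the job in after about 23 s of robot time.

I took the blank out of the slot by its ends and set it on the bare half of the rack. There I regripped it across its width, seated it lengthwise in the nest and let go. Then I squeezed the tab, slid the guide plate about 94 mm to its hard stop, released the tab and lifted clear.

**Last checks**
- **Blank:** before I moved the plate, its cross was within 1 mm of the nest centre, and it looked square between the end walls.
- **Slide at the stop:** the last 3 mm of commanded push gave 0.5 mm of motion, while the reaction rose to 8 N.
- **Slide after release:** the bushing appeared 1–2 pixels (about 1 mm) from its predicted home position, within the camera's calibration error. The tab looked to be back at rest.
- **Arm:** contact force was near zero, with the gripper clear above the jig.

**Disagreements:** the two pedestal measurements differed by 1–1.5 mm, so I used their average. Early readings of the blank's yaw differed by about 4°; I used the wrist camera's, as the top view had probably included part of the blank's side. I did not push back on the slide after release to test the lock.

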